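# Roll-test two mixer rollers and reject the flat-spotted one

### The arm

A 6-joint arm with a two-finger parallel gripper is mounted at the origin on the work surface. World frame = base frame: x ahead of the robot, y to its left, z up, the work surface at z = 0. Lengths are in m, angles in rad, forces in N, time in s.
With the tool pointing down it reaches from about 0.35 to 0.925 m from the base axis. Payload 6.4 kg.
Tool frame: the origin (TCP) lies where the fingers leave the gripper's body, on its centre line; the fingertips stand 97 mm ahead of it and the grasp point (between the pads) lies 78 mm ahead of it; y points along the fingers, z is the direction in which the jaws open and shut, and the axes are right-handed (so a half turn about y gives the same grasp; the last joint's range is limited). The gripper opens to 94 mm and grips with 3 to 60 N. Pads are 16 mm wide; open, the fingers measure 119 mm over their backs; the gripper's body (75 mm by 177 mm) begins 78 mm behind the grasp point.
Start: joints at [-1.499, 0.245, 1.558, -0, 1.339, -0.174], TCP at [0.158, -0.63, 0.303] pointing down, gripper open.
Joint ranges: [-3.13, 3.13], [-1.02, 2.26], [0.13, 2.54], [-0.95, 4.09], [0.21, 2.88], [-2.74, 2.74]. Speed limits (rad/s): [2.57, 2.57, 3.14, 3.14, 3.14, 3.14].

### API

Orientations are given as a 3x3 rotation matrix whose columns are the frame's x, y, z axes.
In Python, from bench import robot gives the robot as it stands.
- The arm moves only by the tool carry_out, never from a script. Its argument "plan" is a list of rows, each an object with "linear": the shift along the tool's x, y, z in mm, a list of three; "spin": the turn about the tool's y in rad; "gripper": the finger opening in mm, from 0 to 94. A call has 1 to 12 rows; each row shifts and turns the commanded pose from where the row before left it, along the tool's axes as they then stand; what a row does not reach is not made up. A row lasts 1/8 s, in which the tool goes at most 62.5 mm and 10.7 degrees, less where a joint would pass 70% of its speed; a pose out of reach is approached as far as the arm can. A call is refused whole if a number of a shift passes 62.5 or a number of a turn 0.188, either way. A call with a gripper value outside its range is refused whole. The fingers move at their own pace and stop on an object; the grip force is fixed at half the most. Time passes only in rows, so rows that do not move let the fingers close. It gives the time, the measured TCP pose, the force and the opening at its end, in the units of the state.
- robot.state(): the state, without advancing time (a new reading comes with each control period).
- robot.capture(name): name is "scene" or "top"; returns (picture, depth): 480x640x3 uint8, blue, green, red; 480x640 float32, m along the optical axis (not along the pixel's ray), 0 where there is no reading.
- robot.camera_params(name): a dict with "fx", "fy", "cx", "cy" (pixels), "origin" and "rotation" of the camera in the world. Camera axes: x right, y up, looking along -z (the intrinsics and any distortion apply to the point x, -y, -z); pixel columns grow to the right and rows downward; lengths in m; the calibration is good to about 2 mm. A picture is of the moment at which its call begins. camera_params takes no time and is no camera call.
- robot.sign_off(): hands the job in, once; it reports no verdict.
The state is a dict: "time": time; "qpos": joint angles; "joint_vel": joint speeds; "tau": joint torques, N m; "tool_pos": TCP position; "tcp_rot": TCP orientation; "force": force on the tool from outside, world axes, zero at the start; "moment": the same for the moment, N m; "finger_gap": finger opening in m.
Only numpy, scipy, OpenCV 4.12 (cv2) and the standard library are available. Lean on these libraries where they do the work, as an engineer would, in place of code of your own. Each camera call takes 0.05 s, during which the arm holds its last target. There are 200 camera calls.

### The job

Two rollers from the tube mixer lie at the top of the sloping steel test plate, under the clear guard bar; one of them has a flat spot. Push each one forward over the low bead so that it rolls off down the plate by itself, without lifting it. Leave the true roller, which runs all the way, lying at the lower stop without ever picking it up, and put the one that rocks to a halt half-way down into the open grey reject tray; leave the other things on the bench where they are.

Things in the scene. Friction and masses are not known exactly. Their poses are not given: they have to be found in the camera images.
- rig: Fixed roll-test rig: steel plate 300 x 360 mm sloping 3.5 degrees down to its +x (roughly the robot's right). Origin on the bench under the rollers' rest line, midway across; x = rolling direction, y across, z up. Plate's upper face: x -70 to 230 mm, y -180 to 180 mm, 42 mm above the bench at x = 0, falling 0.061 mm per mm of x.
- rig_bead (a point): Middle of the rounded bead, 2 mm high, that crosses the plate at rig x = 10 mm and holds the two resting rollers from rolling off. Pushing a roller forward about 15 mm with 2 to 5 N takes it over.
- rig_guard (a point): Middle of the fixed clear guard bar that spans the plate above the rest line: rig x -28 to 8 mm, underside 109 mm and top 117 mm above the bench, carried by end plates at rig y = +-187 mm. A finger that pushes must slant in beneath it from the plate's upper end (rig -x), tip forward, 30 to 45 degrees from vertical.
- rig_stop (a point): Middle of the upper-end face of the stop bar at the plate's lower end (rig x = 219 mm); it stands 15 mm above the plate.
- roller_a_mid (a point): Centre of one of two white plastic rollers, 40 mm thick, 120 mm long, 0.22 kg, with a steel stub 10 mm thick and 12 mm long at each end. Own y axis = its length. Starts lying across the plate (length along rig y) against the bead, centre at rig x = 1 mm, 20 mm above the plate, rig y = +88 or -88 mm; either roller may be on either side.
- roller_b_mid (a point): Centre of the other roller, alike. One of the two is round and runs down to the stop; the other has a lengthwise flat 25 mm wide, 4.5 mm deep (facing up and back at the start): it rolls about 2/3 turn, drops on the flat and stays, centre 60 to 135 mm down from the rest line, 15.5 mm above the plate.
- tray: The fixed open grey reject tray, 150 x 200 x 35 mm (x, y, height), walls 4 mm, floor about 4 mm thick; origin at the centre of its underside on the bench. It stands to the robot's left or right of the rig, the white and blue tip rack on the other side.
- tip_rack: Fixed white box of pipette tips with a blue top, 120 x 170 x 60 mm; origin at the centre of its underside.
- jar: Loose amber jar, 56 mm across, 70 mm high; origin at the centre of its underside. A bystander.
- vial: Loose white jar with a red cap, 48 mm across, 85 mm high; origin at the centre of its underside. A bystander.
Things that resemble listed ones, but are neither listed nor needed, are in the scene too. Leave any blue look-alike of the part that bears roller_b_mid alone.

How it is judged:
On the way:
1. the flat-spotted roller (roller_b) has been rolled over the bead and lies on the plate past it (x of roller_b_mid in the frame of rig between 0.04 and 0.21 m and height (world z) of roller_b_mid below 0.066 m), for 0.2 s.
At the end, for the whole second after the job is handed in: The true roller lies at rest on the plate at the lower stop (centre between 165 and 215 mm down from the rest line), and the flat-spotted one lies at rest inside the reject tray (centre less than 40 mm above the bench) (x of roller_a_mid in the frame of rig between 0.165 and 0.215 m and height (world z) of roller_a_mid below 0.066 m and x of roller_b_mid in the frame of tray between -0.07 and 0.07 m and y of roller_b_mid in the frame of tray between -0.09 and 0.09 m and height (world z) of roller_b_mid below 0.04 m and linear speed of each of roller_a, roller_b below 0.03 m/s); the robot touches nothing.
It fails at once if the true roller is lifted more than about 20 mm off the plate (height (world z) of roller_a_mid above 0.085 m).
It fails at once if the flat-spotted roller is lifted more than about 20 mm while it is still under the guard bar, instead of being rolled out (height (world z) of roller_b_mid between 0.082 and 0.107 m and x of roller_b_mid in the frame of rig between -0.045 and 0.02 m and y of roller_b_mid in the frame of rig between -0.16 and 0.16 m).
It fails at once if the amber jar or the white jar is moved more than 30 mm (distance of any of jar, vial from where it was at the start of the episode above 0.03 m).
It also fails if it takes over 51 s, if anything falls off the work surface, if the arm or the gripper's body presses on something with over 40 N, if the wrist force passes 120 N, or if a joint passes its speed limit or range.

## Working session

There is one attempt and no reset: what is moved stays moved. The work goes in short steps, Python scripts to look and compute and a tool call to move; the robot and the scene stay as the last step left them, time stands still between calls to the robot, and variables do not carry over. Pictures are saved under pics/ and viewed, about 8 in all and at most 12, crops included, and the job is handed in when it is done.

Besides the shell and the picture viewer there is one more tool, called after "Request:" by a JSON object that holds its "name" and its "arguments". carry_out: Moves the arm, as the interface text tells. Its arguments: {"type":"object","properties":{"plan":{"type":"array"}},"required":["plan"]}

```bash
ls; mkdir -p pics; cat > h.py <<'E'
import numpy as np, cv2
from bench import robot
def cap(n,f):
    im,d=robot.capture(n); cv2.imwrite(f'pics/{f}.png',im); np.save(f'pics/{f}.npy',d); return im,d
def px(n,d,u,v,r=2):
    p=robot.camera_params(n); w=d[v-r:v+r+1,u-r:u+r+1]; z=np.median(w[w>0])
    c=np.array([(u-p['cx'])/p['fx']*z,-(v-p['cy'])/p['fy']*z,-z])
    return np.array(p['origin'])+np.array(p['rotation'])@c
E
python3 - <<'E'
from h import *
cap('top','t0');cap('scene','s0')
for n in('top','scene'):print(robot.camera_params(n))
s=robot.state();print(s)
E
```

```text
pics
{'fx': 596.2633488298817, 'fy': 596.2633488298817, 'cx': 307.6690135168651, 'cy': 243.56916495719707, 'origin': array([0.29369512, 0.07939317, 1.65703432]), 'rotation': array([[ 2.98665905e-04,  9.91059000e-01, -1.33424018e-01],
       [-9.99985896e-01,  1.00348876e-03,  5.21536438e-03],
       [ 5.30262331e-03,  1.33420579e-01,  9.91045323e-01]])}
{'fx': 594.5936961782719, 'fy': 594.5936961782719, 'cx': 323.8293572008261, 'cy': 237.5540859251961, 'origin': array([ 1.5447112 , -0.12989189,  0.94494436]), 'rotation': array([[ 0.19997622, -0.61063106,  0.7662501 ],
       [ 0.97976552,  0.1312566 , -0.15110008],
       [-0.00830899,  0.78096185,  0.62452346]])}
{'time': 0.1, 'qpos': array([-1.49910081e+00,  2.45732311e-01,  1.55886425e+00, -1.24450744e-05,
        1.33868798e+00, -1.74118639e-01]), 'joint_vel': array([ 0.00101992, -0.00027626, -0.00179542,  0.00083148, -0.000249  ,
        0.0013715 ]), 'tau': array([ 1.97527393e-04, -4.16915452e+01, -3.15524840e+01,  6.86839619e-02,
        3.09533416e-02, -5.67058567e-05]), 'tool_pos': array([ 0.15814015, -0.63009222,  0.30167801]), 'tcp_rot': array([[-9.69938845e-01, -1.33276736e-04,  2.43348760e-01],
       [-2.43348634e-01,  1.68666865e-03, -9.69937419e-01],
       [-2.81178631e-04, -9.99998569e-01, -1.66839816e-03]]), 'force': array([-0.24338516,  0.7470755 ,  0.53897623]), 'moment': array([0.01157963, 0.04654791, 0.02265471]), 'finger_gap': 0.09403260081729228}
```

View pics/t0.png

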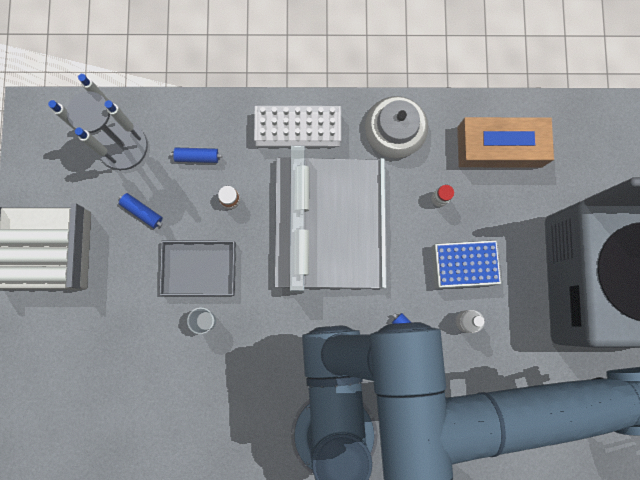

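View pics/s0.png

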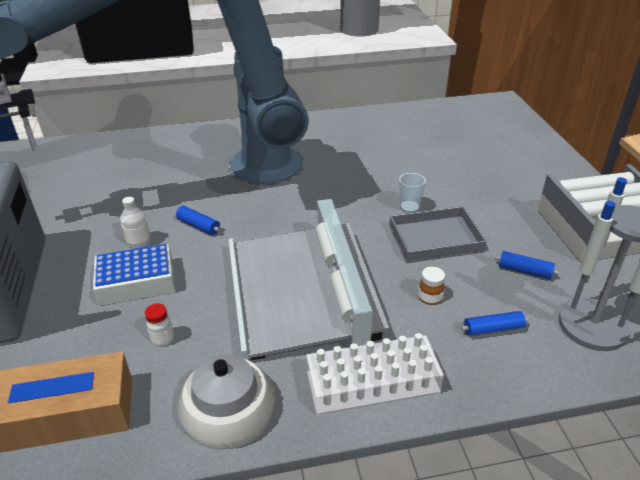

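The top view shows the rig at (275–385, 158–290) with the guard along column ~300 and rollers at about (303,188) and (303,252). The tray is at (160–235, 240–297), the amber jar at (228,197), and the red-capped vial at (445,193). The scene view agrees.

```bash
python3 - <<'E'
from h import *
im=cv2.imread('pics/t0.png');c=cv2.resize(im[140:310,150:400],None,fx=3.2,fy=3.2,interpolation=cv2.INTER_CUBIC)
cv2.imwrite('pics/t0c.png',c)
d=np.load('pics/t0.npy')
for u,v in [(340,170),(340,280),(320,225),(365,225),(289,170),(289,280),(198,268),(228,196),(200,320),(303,188),(303,252),(297,152),(297,225),(382,165),(382,284)]:
    print(u,v,px('top',d,u,v,1).round(4))
E
```

```text
340 170 [ 0.7191 -0.0193  0.0362]
340 280 [ 0.4119 -0.0171  0.0366]
320 225 [0.563  0.037  0.0394]
365 225 [ 0.5644 -0.0876  0.0319]
289 170 [0.717  0.1228 0.0433]
289 280 [0.4112 0.1214 0.0459]
198 268 [0.4475 0.3757 0.0026]
228 196 [0.6373 0.2872 0.0704]
200 320 [0.3041 0.3665 0.0038]
303 188 [0.6498 0.0837 0.1134]
303 252 [0.4791 0.0834 0.1153]
297 152 [0.7475 0.0998 0.1149]
297 225 [0.55   0.0992 0.1174]
382 165 [ 0.7318 -0.1359  0.043 ]
382 284 [ 0.4008 -0.1306  0.0422]
```

View pics/t0c.png

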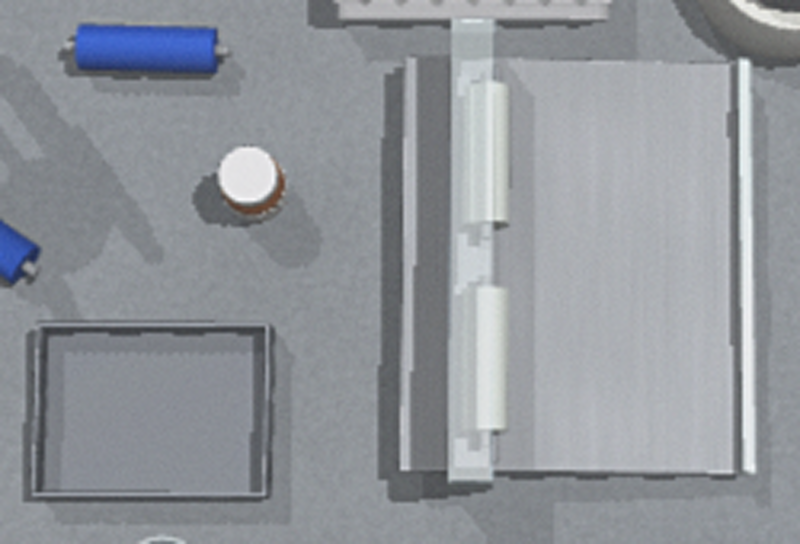

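```bash
cat >> h.py <<'E'
def pz(n,u,v,z):
    p=robot.camera_params(n); r=np.array(p['rotation'])@np.array([(u-p['cx'])/p['fx'],-(v-p['cy'])/p['fy'],-1]); o=np.array(p['origin'])
    return o+r*(z-o[2])/r[2]
E
python3 - <<'E'
from h import *
def c(x,y,z): return pz('top',150+x/3.2-.35,140+y/3.2-.35,z).round(4)[:2]
print('stop top upper edge',c(737,60,.044),c(742,471,.044))
print('plate upper end', c(407,58,.046),c(401,470,.046))
print('guard L',c(452,20,.117),c(448,481,.117),'R',c(494,20,.117),c(493,481,.117))
print('roller ends',c(490,82,.08),c(490,224,.08),c(490,287,.08),c(492,430,.08),'right edges',c(508,150,.062),c(506,360,.062))
print('tray',c(36,324,.035),c(272,325,.035),c(270,496,.035),c(32,496,.035))
print('jar',c(249,174,.07))
E
```

```text
stop top upper edge [ 0.7504 -0.1304] [ 0.393  -0.1289]
plate upper end [0.7511 0.1567] [0.3935 0.1592]
guard L [0.7636 0.116 ] [0.3803 0.1177] R [0.7636 0.0811] [0.3803 0.0815]
roller ends [0.7206 0.0845] [0.598  0.0843] [0.5444 0.0842] [0.4245 0.0824] right edges [0.6658 0.069 ] [0.4851 0.0707]
tray [0.519  0.4734] [0.5184 0.2713] [0.3721 0.2705] [0.372 0.472]
jar [0.6428 0.2888]
```

The tool can only shift and spin about its own axis, so there is no direct tilt command, and the push needs a slanted finger. I'll check whether the arm tilts when it is driven past its reach, up high in free space. Before that I need the obstacle heights on the right side.

```bash
python3 - <<'E'
from h import *
d=np.load('pics/t0.npy')
for u,v in [(570,200),(600,330),(560,250),(620,260),(595,340),(635,185),(610,230),(500,380),(600,390),(400,120),(90,110)]:
    print(u,v,px('top',d,u,v,1).round(3))
print([m for m in dir(robot) if m[0]!='_'])
E
```

```text
570 200 [ 0.643 -0.675 -0.001]
600 330 [ 0.28  -0.617  0.24 ]
560 250 [ 0.485 -0.588  0.115]
620 260 [ 0.445 -0.676  0.241]
595 340 [ 0.256 -0.605  0.239]
635 185 [ 0.581 -0.609  0.445]
610 230 [ 0.518 -0.658  0.239]
500 380 [ 0.142 -0.454 -0.   ]
600 390 [ 0.177 -0.445  0.576]
400 120 [ 0.837 -0.177  0.113]
90 110 [0.801 0.594 0.281]
['PlanningError', 'camera_params', 'capture', 'sign_off', 'state']
```

Request:
{"name": "carry_out", "arguments": {"plan": [{"linear": [0, -60, 0], "spin": 0, "gripper": 0}, {"linear": [0, -60, 0], "spin": 0, "gripper": 0}, {"linear": [0, -60, 0], "spin": 0, "gripper": 0}, {"linear": [0, -60, 0], "spin": 0, "gripper": 0}]}}

```text
time: 0.6
tool_pos: [0.1582, -0.6301, 0.5441]
tcp_rot: [[-0.97, -0.0, 0.243], [-0.243, 0.001, -0.97], [-0.0, -1.0, -0.001]]
force: [-0.2, -0.8, -0.2]
finger_gap: 0.0572
```

Request:
{"name": "carry_out", "arguments": {"plan": [{"linear": [0, 0, 60], "spin": 0, "gripper": 0}, {"linear": [0, 0, 60], "spin": 0, "gripper": 0}, {"linear": [0, 0, 60], "spin": 0, "gripper": 0}, {"linear": [0, 0, 60], "spin": 0, "gripper": 0}, {"linear": [0, 0, 60], "spin": 0, "gripper": 0}, {"linear": [0, 0, 60], "spin": 0, "gripper": 0}]}}

```text
time: 1.35
tool_pos: [0.2209, -0.8846, 0.4975]
tcp_rot: [[-0.97, 0.012, 0.243], [-0.243, -0.041, -0.969], [-0.002, -0.999, 0.043]]
force: [-0.8, 0.5, -0.7]
finger_gap: 0.0003
```

```bash
python3 - <<'E'
from h import *
s=robot.state();print(s['time'],s['qpos'].round(3),s['tool_pos'].round(4),'\n',s['tcp_rot'].round(3))
E
```

```text
1.35 [-1.451  1.     0.135  0.008  1.964 -0.123] [ 0.2209 -0.8846  0.4975] 
 [[-0.97   0.012  0.243]
 [-0.243 -0.041 -0.969]
 [-0.002 -0.999  0.043]]
```

It does tilt: 2.4° of tip-outward slant appeared at the reach limit. I'll keep pushing out and up to build more.

Request:
{"name": "carry_out", "arguments": {"plan": [{"linear": [0, -40, 60], "spin": 0, "gripper": 0}, {"linear": [0, -40, 60], "spin": 0, "gripper": 0}, {"linear": [0, -40, 60], "spin": 0, "gripper": 0}, {"linear": [0, -40, 60], "spin": 0, "gripper": 0}]}}

```text
time: 1.85
tool_pos: [0.2195, -0.8764, 0.5779]
tcp_rot: [[-0.97, 0.049, 0.238], [-0.243, -0.199, -0.949], [0.001, -0.979, 0.205]]
force: [-0.8, 0.2, -0.2]
finger_gap: 0.0007
```

```bash
python3 - <<'E'
from h import *
s=robot.state();print(s['time'],s['qpos'].round(3),s['tool_pos'].round(4),'\n',s['tcp_rot'].round(3))
E
```

```text
1.85 [-1.456  0.918  0.126  0.028  1.892 -0.119] [ 0.2195 -0.8764  0.5779] 
 [[-0.97   0.049  0.238]
 [-0.243 -0.199 -0.949]
 [ 0.001 -0.979  0.205]]
```

Request:
{"name": "carry_out", "arguments": {"plan": [{"linear": [60, -20, 0], "spin": 0, "gripper": 0}, {"linear": [60, -20, 0], "spin": 0, "gripper": 0}, {"linear": [60, -20, 0], "spin": 0, "gripper": 0}, {"linear": [60, -20, 0], "spin": 0, "gripper": 0}, {"linear": [0, -40, 60], "spin": 0, "gripper": 0}, {"linear": [0, -40, 60], "spin": 0, "gripper": 0}, {"linear": [0, -40, 60], "spin": 0, "gripper": 0}, {"linear": [0, -40, 60], "spin": 0, "gripper": 0}]}}

```text
time: 2.85
tool_pos: [0.0277, -0.8573, 0.7009]
tcp_rot: [[-0.971, 0.054, 0.232], [-0.235, -0.361, -0.902], [0.035, -0.931, 0.363]]
force: [-0.0, -0.4, -0.0]
finger_gap: 0.0007
```

```bash
cat > st.py <<'E'
from h import *
s=robot.state();R=s['tcp_rot'];y=R[:,1]
print(s['time'],s['qpos'].round(3),s['tool_pos'].round(4),'\n',R.round(3),'tilt',np.degrees(np.arccos(-y[2])).round(1),'az',np.degrees(np.arctan2(y[1],y[0])).round(1),'tip',(s['tool_pos']+.097*y).round(4),'gap',round(s['finger_gap'],4),'F',s['force'].round(1))
E
python3 st.py
```

```text
2.85 [-1.691  0.779  0.126  0.101  1.873 -0.317] [ 0.0277 -0.8573  0.7009] 
 [[-0.971  0.054  0.232]
 [-0.235 -0.361 -0.902]
 [ 0.035 -0.931  0.363]] tilt 21.4 az -81.6 tip [ 0.0329 -0.8923  0.6105] gap 0.0007 F [-0.  -0.4 -0. ]
```

Request:
{"name": "carry_out", "arguments": {"plan": [{"linear": [0, -40, 60], "spin": 0, "gripper": 0}, {"linear": [0, -40, 60], "spin": 0, "gripper": 0}, {"linear": [0, -40, 60], "spin": 0, "gripper": 0}, {"linear": [0, -40, 60], "spin": 0, "gripper": 0}, {"linear": [0, -40, 60], "spin": 0, "gripper": 0}]}}

```text
time: 3.48
tool_pos: [0.0639, -0.8126, 0.799]
tcp_rot: [[-0.974, 0.062, 0.22], [-0.22, -0.516, -0.828], [0.062, -0.854, 0.516]]
force: [-0.5, 0.9, 1.2]
finger_gap: 0.0003
```

```bash
python3 st.py
```

```text
3.475 [-1.655  0.666  0.127  0.109  1.81  -0.269] [ 0.0639 -0.8126  0.799 ] 
 [[-0.974  0.062  0.22 ]
 [-0.22  -0.516 -0.828]
 [ 0.062 -0.854  0.516]] tilt 31.3 az -83.1 tip [ 0.07   -0.8627  0.7161] gap 0.0003 F [-0.5  0.9  1.2]
```

Request:
{"name": "carry_out", "arguments": {"plan": [{"linear": [0, -40, 60], "spin": 0, "gripper": 0}, {"linear": [0, -40, 60], "spin": 0, "gripper": 0}, {"linear": [0, -40, 60], "spin": 0, "gripper": 0}, {"linear": [0, 0, -40], "spin": 0.12, "gripper": 0}, {"linear": [0, 0, -40], "spin": 0.12, "gripper": 0}]}}

```text
time: 4.1
tool_pos: [0.0693, -0.7229, 0.8208]
tcp_rot: [[-0.997, 0.071, 0.005], [-0.046, -0.602, -0.797], [-0.054, -0.795, 0.604]]
force: [-0.4, -1.8, 1.4]
finger_gap: 0.0001
```

```bash
cat > go.py <<'E'
# waypoints "x,y,z x,y,z ..." of TCP (or of the tip with T first): tool-axis shifts per row
from h import *
import sys
s=robot.state();R=s['tcp_rot'];p=s['tool_pos'];y=R[:,1]
for a in sys.argv[1:]:
    w=np.array(eval(a)); 
    d=R.T@(w-p)*1000; n=int(np.ceil(np.linalg.norm(d)/60)); print(a,n,'rows of',(d/n).round(1),'total',d.round(1)); p=w
E
python3 st.py; python3 go.py .45,-.5,.65 .65,-.1,.5 .6,.3,.4
```

```text
4.1 [-1.663  0.264  0.664  0.126  1.572 -0.079] [ 0.0693 -0.7229  0.8208] 
 [[-0.997  0.071  0.005]
 [-0.046 -0.602 -0.797]
 [-0.054 -0.795  0.604]] tilt 37.3 az -83.3 tip [ 0.0761 -0.7813  0.7437] gap 0.0001 F [-0.4 -1.8  1.4]
.45,-.5,.65 8 rows of [-47.6   3.6 -34.9] total [-381.    28.5 -279. ]
.65,-.1,.5 8 rows of [-26.2 -13.4 -51.1] total [-210.  -107.4 -408.5]
.6,.3,.4 7 rows of [  5.2 -23.5 -54.2] total [  36.7 -164.8 -379.4]
```

Request:
{"name": "carry_out", "arguments": {"plan": [{"linear": [-47, 3, -35], "spin": 0, "gripper": 0}, {"linear": [-47, 3, -35], "spin": 0, "gripper": 0}, {"linear": [-47, 3, -35], "spin": 0, "gripper": 0}, {"linear": [-47, 3, -35], "spin": 0, "gripper": 0}, {"linear": [-47, 3, -35], "spin": 0, "gripper": 0}, {"linear": [-47, 3, -35], "spin": 0, "gripper": 0}, {"linear": [-47, 3, -35], "spin": 0, "gripper": 0}, {"linear": [-47, 3, -35], "spin": 0, "gripper": 0}]}}

```text
time: 5.1
tool_pos: [0.4449, -0.4943, 0.6524]
tcp_rot: [[-0.997, 0.072, 0.008], [-0.05, -0.601, -0.798], [-0.053, -0.796, 0.603]]
force: [-0.2, -0.7, -0.4]
finger_gap: 0.0003
```

```bash
python3 st.py; python3 go.py .6,-.1,.5 .6,.3,.4
```

```text
5.1 [-0.924  0.01   1.261 -0.322  1.304  0.61 ] [ 0.4449 -0.4943  0.6524] 
 [[-0.997  0.072  0.008]
 [-0.05  -0.601 -0.798]
 [-0.053 -0.796  0.603]] tilt 37.2 az -83.2 tip [ 0.4519 -0.5525  0.5752] gap 0.0003 F [-0.2 -0.7 -0.4]
.6,-.1,.5 8 rows of [-20.8 -13.  -50.7] total [-166.2 -104.3 -405.2]
.6,.3,.4 7 rows of [ -2.1 -22.9 -54.2] total [ -14.6 -160.6 -379.5]
```

Request:
{"name": "carry_out", "arguments": {"plan": [{"linear": [-21, -13, -51], "spin": 0, "gripper": 0}, {"linear": [-21, -13, -51], "spin": 0, "gripper": 0}, {"linear": [-21, -13, -51], "spin": 0, "gripper": 0}, {"linear": [-21, -13, -51], "spin": 0, "gripper": 0}, {"linear": [-21, -13, -51], "spin": 0, "gripper": 0}, {"linear": [-21, -13, -51], "spin": 0, "gripper": 0}, {"linear": [-21, -13, -51], "spin": 0, "gripper": 0}, {"linear": [-21, -13, -51], "spin": 0, "gripper": 0}]}}

```text
time: 6.1
tool_pos: [0.6006, -0.0975, 0.4986]
tcp_rot: [[-0.997, 0.073, 0.007], [-0.05, -0.6, -0.799], [-0.054, -0.797, 0.602]]
force: [0.4, -1.1, -0.2]
finger_gap: 0.0004
```

```bash
python3 st.py; python3 go.py .6,.25,.4
```

```text
6.1 [-0.172  0.014  1.526 -0.625  1.42   1.406] [ 0.6006 -0.0975  0.4986] 
 [[-0.997  0.073  0.007]
 [-0.05  -0.6   -0.799]
 [-0.054 -0.797  0.602]] tilt 37.2 az -83.1 tip [ 0.6077 -0.1556  0.4213] gap 0.0004 F [ 0.4 -1.1 -0.2]
.6,.25,.4 7 rows of [ -1.6 -18.5 -48.1] total [ -11.4 -129.8 -336.9]
```

Request:
{"name": "carry_out", "arguments": {"plan": [{"linear": [0, -18, -48], "spin": 0, "gripper": 0}, {"linear": [0, -18, -48], "spin": 0, "gripper": 0}, {"linear": [0, -18, -48], "spin": 0, "gripper": 0}, {"linear": [0, -10, 0], "spin": -0.175, "gripper": 0}, {"linear": [0, -10, 0], "spin": -0.175, "gripper": 0}, {"linear": [0, -10, 0], "spin": -0.175, "gripper": 0}, {"linear": [0, -10, 0], "spin": -0.175, "gripper": 0}, {"linear": [0, -10, 0], "spin": -0.175, "gripper": 0}, {"linear": [0, -10, 0], "spin": -0.175, "gripper": 0}, {"linear": [0, -10, 0], "spin": -0.175, "gripper": 0}, {"linear": [0, -10, 0], "spin": -0.175, "gripper": 0}, {"linear": [0, -10, 0], "spin": -0.17, "gripper": 0}]}}

```text
time: 7.6
tool_pos: [0.5888, 0.1022, 0.5274]
tcp_rot: [[0.013, 0.072, 0.997], [-0.799, -0.599, 0.053], [0.601, -0.797, 0.05]]
force: [-0.3, -0.5, 0.2]
finger_gap: 0.0002
```

```bash
python3 st.py; python3 go.py .643,.285,.25 .653,.20,.143
```

```text
7.6 [ 0.168  0.073  1.415 -0.65   1.666  0.071] [0.5888 0.1022 0.5274] 
 [[ 0.013  0.072  0.997]
 [-0.799 -0.599  0.053]
 [ 0.601 -0.797  0.05 ]] tilt 37.1 az -83.1 tip [0.5958 0.0441 0.4501] gap 0.0002 F [-0.3 -0.5  0.2]
.643,.285,.25 6 rows of [-52.   19.3   8.3] total [-312.2  115.7   49.9]
.653,.20,.143 3 rows of [ 1.2 45.7  0. ] total [3.70e+00 1.37e+02 1.00e-01]
```

Request:
{"name": "carry_out", "arguments": {"plan": [{"linear": [-52, 19, 8], "spin": 0, "gripper": 0}, {"linear": [-52, 19, 8], "spin": 0, "gripper": 0}, {"linear": [-52, 19, 8], "spin": 0, "gripper": 0}, {"linear": [-52, 19, 8], "spin": 0, "gripper": 0}, {"linear": [-52, 20, 9], "spin": 0, "gripper": 0}, {"linear": [-52, 20, 9], "spin": 0, "gripper": 0}, {"linear": [2, 45, 0], "spin": 0, "gripper": 0}, {"linear": [2, 45, 0], "spin": 0, "gripper": 0}, {"linear": [0, 45, 0], "spin": 0, "gripper": 0}]}}

```text
time: 8.72
tool_pos: [0.6546, 0.1995, 0.1434]
tcp_rot: [[0.007, 0.073, 0.997], [-0.799, -0.599, 0.049], [0.601, -0.798, 0.054]]
force: [-0.1, -0.2, 0.4]
finger_gap: 0.0008
```

```bash
python3 st.py; python3 - <<'E'
from h import *
a,_=cap('scene','s1');cv2.imwrite('pics/s1c.png',cv2.resize(a[150:370,220:480],None,fx=2.6,fy=2.6))
E
```

```text
8.725 [ 0.29   0.597  1.475 -0.671  1.272  0.53 ] [0.6546 0.1995 0.1434] 
 [[ 0.007  0.073  0.997]
 [-0.799 -0.599  0.049]
 [ 0.601 -0.798  0.054]] tilt 37.1 az -83.1 tip [0.6617 0.1414 0.0661] gap 0.0008 F [-0.1 -0.2  0.4]
```

View pics/s1c.png

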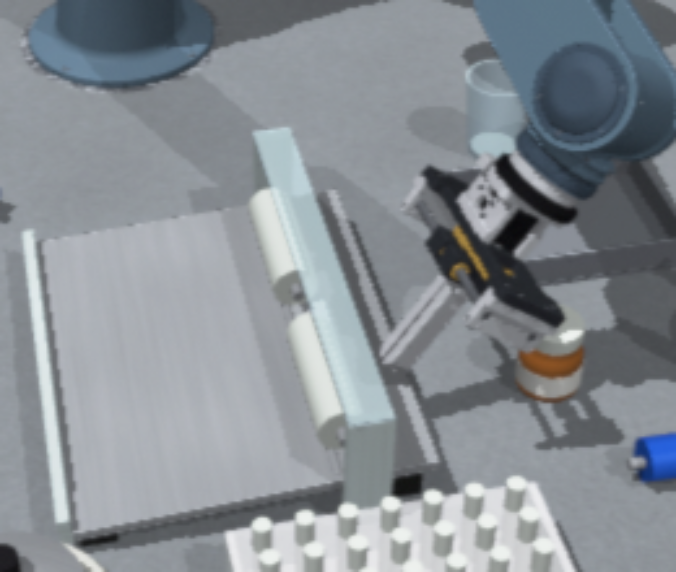

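Crop: the finger slants in behind the far roller's middle at about (385,355), clear of the guard. The jar at (550,350) is untouched. Next I lower a little and push.

Request:
{"name": "carry_out", "arguments": {"plan": [{"linear": [6, 11.5, -1], "spin": 0, "gripper": 0}, {"linear": [6, 11.5, -1], "spin": 0, "gripper": 0}, {"linear": [4, 3, 0], "spin": 0, "gripper": 0}, {"linear": [4, 3, 0], "spin": 0, "gripper": 0}, {"linear": [4, 3, 0], "spin": 0, "gripper": 0}, {"linear": [4, 3, 0], "spin": 0, "gripper": 0}, {"linear": [0, 0, 0], "spin": 0, "gripper": 0}]}}

```text
time: 9.65
tool_pos: [0.655, 0.1561, 0.1327]
tcp_rot: [[0.007, 0.07, 0.997], [-0.799, -0.6, 0.048], [0.602, -0.797, 0.052]]
force: [-0.1, -0.0, -1.0]
finger_gap: 0.0005
```

```bash
python3 st.py; python3 - <<'E'
from h import *
a,_=cap('scene','s2');cv2.imwrite('pics/s2c.png',cv2.resize(a[150:370,220:480],None,fx=2.6,fy=2.6))
E
```

```text
9.65 [ 0.23   0.579  1.525 -0.694  1.216  0.508] [0.655  0.1561 0.1327] 
 [[ 0.007  0.07   0.997]
 [-0.799 -0.6    0.048]
 [ 0.602 -0.797  0.052]] tilt 37.1 az -83.3 tip [0.6618 0.0979 0.0554] gap 0.0005 F [-0.1 -0.  -1. ]
```

View pics/s2c.png

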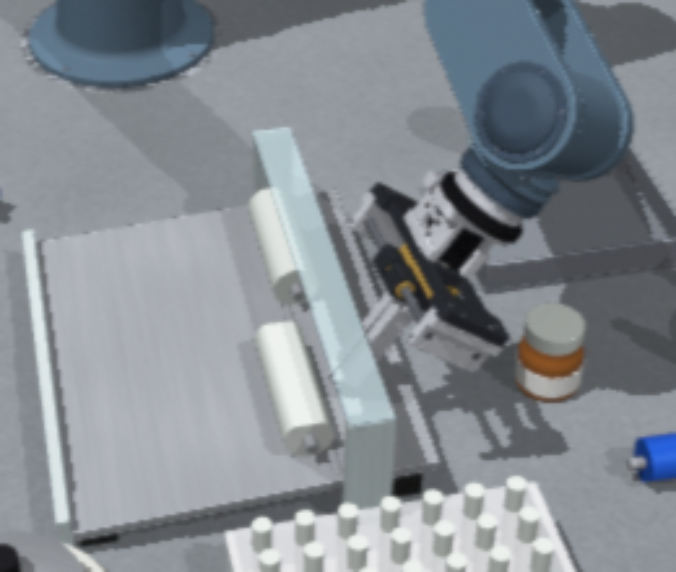

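Crop: the far roller is past the bead and rolling at about (290,385). I back off, shift to the near roller and look again.

Request:
{"name": "carry_out", "arguments": {"plan": [{"linear": [-31, -28, 2], "spin": 0, "gripper": 0}, {"linear": [0, -4, -58.5], "spin": 0, "gripper": 0}, {"linear": [0, -4, -58.5], "spin": 0, "gripper": 0}, {"linear": [-1, -4, -58.5], "spin": 0, "gripper": 0}, {"linear": [0, 0, 0], "spin": 0, "gripper": 0}]}}

```text
time: 10.32
tool_pos: [0.4739, 0.197, 0.1339]
tcp_rot: [[0.013, 0.066, 0.998], [-0.797, -0.601, 0.051], [0.603, -0.796, 0.045]]
force: [-0.1, 0.1, -1.0]
finger_gap: 0.0004
```

```bash
python3 st.py; python3 - <<'E'
from h import *
a,_=cap('scene','s3');cv2.imwrite('pics/s3c.png',cv2.resize(a[150:370,220:480],None,fx=2.6,fy=2.6))
E
```

```text
10.325 [ 0.382  0.308  1.905 -0.671  1.216  0.68 ] [0.4739 0.197  0.1339] 
 [[ 0.013  0.066  0.998]
 [-0.797 -0.601  0.051]
 [ 0.603 -0.796  0.045]] tilt 37.2 az -83.7 tip [0.4804 0.1386 0.0567] gap 0.0004 F [-0.1  0.1 -1. ]
```

View pics/s3c.png

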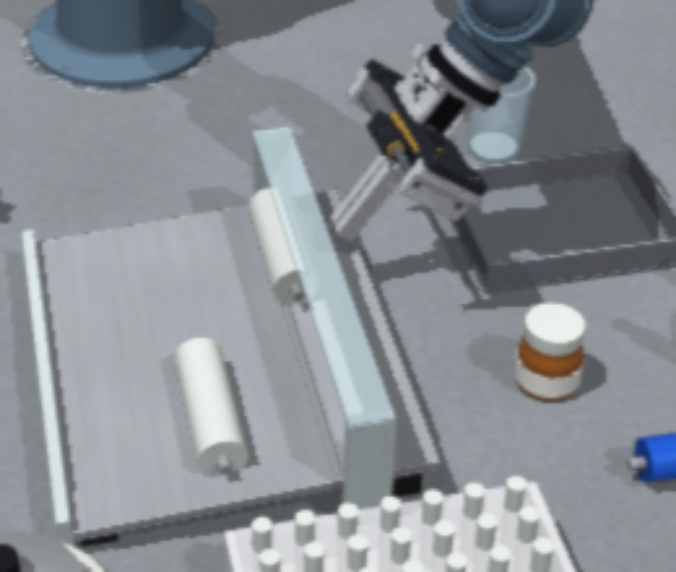

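Crop: the far roller is mid-plate at about (212,405), either resting or still moving. The finger is behind the near roller at (340,235), so I push that one now.

Request:
{"name": "carry_out", "arguments": {"plan": [{"linear": [15, 13, -1], "spin": 0, "gripper": 0}, {"linear": [4, 3, 0], "spin": 0, "gripper": 0}, {"linear": [4, 3, 0], "spin": 0, "gripper": 0}, {"linear": [4, 3, 0], "spin": 0, "gripper": 0}, {"linear": [4, 3, 0], "spin": 0, "gripper": 0}, {"linear": [2, 2, 0], "spin": 0, "gripper": 0}, {"linear": [-31, -28, 0], "spin": 0, "gripper": 0}, {"linear": [-10, -50, 0], "spin": 0, "gripper": 0}, {"linear": [0, -55, 0], "spin": 0.17, "gripper": 0}, {"linear": [0, -55, 0], "spin": 0.17, "gripper": 0}, {"linear": [0, -55, 0], "spin": 0.17, "gripper": 0}, {"linear": [0, -55, 0], "spin": 0.17, "gripper": 0}]}}

```text
time: 11.88
tool_pos: [0.4583, 0.3673, 0.3487]
tcp_rot: [[-0.625, 0.071, 0.777], [-0.649, -0.6, -0.468], [0.433, -0.797, 0.421]]
force: [0.6, -0.2, -1.0]
finger_gap: 0.0007
```

```bash
python3 st.py; python3 - <<'E'
from h import *
a,_=cap('scene','s4');b,_=cap('top','t4')
v=np.vstack([cv2.resize(a[150:370,220:480],(640,540))[:300],b[130:330,100:420].repeat(1,0) if 0 else cv2.resize(b[130:330,100:420],(640,300))]);cv2.imwrite('pics/v4.png',np.hstack([cv2.resize(a[160:360,220:420],(400,400)),cv2.resize(b[130:330,190:390],(400,400))]))
E
```

```text
11.875 [ 0.646  0.244  1.543 -0.553  1.698  1.326] [0.4583 0.3673 0.3487] 
 [[-0.625  0.071  0.777]
 [-0.649 -0.6   -0.468]
 [ 0.433 -0.797  0.421]] tilt 37.1 az -83.3 tip [0.4651 0.3091 0.2713] gap 0.0007 F [ 0.6 -0.2 -1. ]
```

View pics/v4.png

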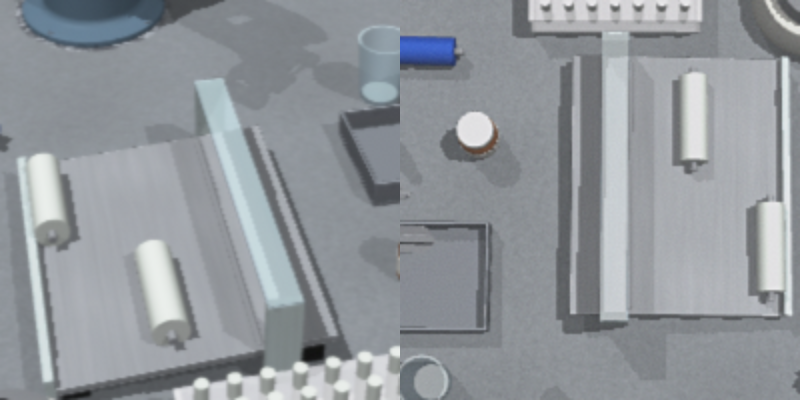

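The left panel is the scene view and the right panel is the top view. The near roller ran to the stop at right panel (769,245), so it is the true one. The far roller rests half-way at (693,118), so it is the flat one. The tray is free. Next I un-tilt the tool by facing +y and over-reaching, which is the mirror of the first trick.

```bash
python3 go.py .35,.45,.6 -.05,.66,.65; python3 - <<'E'
from h import *
u=lambda a,b:(190+(a-400)/2-.25,130+b/2-.25)
for a,b in [(693,72),(693,165),(680,118),(706,118)]: print(pz('top',*u(a,b),.06).round(4))
print('true',pz('top',*u(769,245),.05).round(4))
d=np.load('pics/t4.npy')
for q in [(336,180),(336,189),(336,198),(338,189),(334,189)]: print(px('top',d,*q,1).round(4))
E
```

```text
.35,.45,.6 5 rows of [ 24.1 -50.8  -3.6] total [ 120.5 -254.   -18.2]
-.05,.66,.65 8 rows of [ 16.7 -24.6 -48.4] total [ 133.2 -196.6 -387.5]
[ 0.7248 -0.0076  0.06  ]
[ 0.5948 -0.0068  0.06  ]
[0.6602 0.0106 0.06  ]
[ 0.6602 -0.025   0.06  ]
true [ 0.4864 -0.1099  0.05  ]
[ 0.6817 -0.006   0.0721]
[ 0.6567 -0.0059  0.0721]
[ 0.6325 -0.0059  0.0689]
[ 0.6567 -0.0113  0.0724]
[ 6.572e-01 -5.000e-04  6.990e-02]
```

Request:
{"name": "carry_out", "arguments": {"plan": [{"linear": [24, -51, -4], "spin": 0, "gripper": 0}, {"linear": [24, -51, -4], "spin": 0, "gripper": 0}, {"linear": [24, -51, -4], "spin": 0, "gripper": 0}, {"linear": [24, -51, -4], "spin": 0, "gripper": 0}, {"linear": [17, -25, -48], "spin": 0, "gripper": 0}, {"linear": [17, -25, -48], "spin": 0, "gripper": 0}, {"linear": [17, -25, -48], "spin": 0, "gripper": 0}, {"linear": [17, -25, -48], "spin": 0, "gripper": 0}, {"linear": [17, -25, -48], "spin": 0, "gripper": 0}, {"linear": [17, -25, -48], "spin": 0, "gripper": 0}, {"linear": [17, -25, -48], "spin": 0, "gripper": 0}, {"linear": [17, -25, -48], "spin": 0, "gripper": 0}]}}

```text
time: 13.48
tool_pos: [-0.0273, 0.644, 0.6017]
tcp_rot: [[-0.621, 0.071, 0.781], [-0.651, -0.601, -0.463], [0.437, -0.796, 0.419]]
force: [0.7, 1.4, 0.4]
finger_gap: 0.0002
```

```bash
python3 st.py; python3 go.py -.1,.85,.65
```

```text
13.475 [ 1.474  0.448  0.839 -0.211  2.483  1.998] [-0.0273  0.644   0.6017] 
 [[-0.621  0.071  0.781]
 [-0.651 -0.601 -0.463]
 [ 0.437 -0.796  0.419]] tilt 37.3 az -83.3 tip [-0.0204  0.5857  0.5245] gap 0.0002 F [0.7 1.4 0.4]
-.1,.85,.65 4 rows of [-17.  -41.9 -33. ] total [ -67.9 -167.4 -132. ]
```

Request:
{"name": "carry_out", "arguments": {"plan": [{"linear": [-17, -42, -33], "spin": 0, "gripper": 0}, {"linear": [-17, -42, -33], "spin": 0, "gripper": 0}, {"linear": [-17, -42, -33], "spin": 0, "gripper": 0}, {"linear": [-17, -42, -33], "spin": 0, "gripper": 0}, {"linear": [-17, -42, -33], "spin": 0, "gripper": 0}, {"linear": [-17, -42, -33], "spin": 0, "gripper": 0}, {"linear": [-17, -42, -33], "spin": 0, "gripper": 0}]}}

```text
time: 14.35
tool_pos: [-0.1187, 0.7703, 0.5807]
tcp_rot: [[-0.617, 0.064, 0.784], [-0.685, -0.535, -0.495], [0.388, -0.843, 0.374]]
force: [0.7, -0.2, -0.8]
finger_gap: 0.0003
```

```bash
python3 st.py; python3 go.py -.1,.95,.75
```

```text
14.35 [ 1.591  0.943  0.128 -0.109  2.635  2.159] [-0.1187  0.7703  0.5807] 
 [[-0.617  0.064  0.784]
 [-0.685 -0.535 -0.495]
 [ 0.388 -0.843  0.374]] tilt 32.6 az -83.2 tip [-0.1125  0.7185  0.4989] gap 0.0003 F [ 0.7 -0.2 -0.8]
-.1,.95,.75 5 rows of [-13.8 -47.5  -2.2] total [ -68.9 -237.6  -11. ]
```

Request:
{"name": "carry_out", "arguments": {"plan": [{"linear": [-20, -48, -18], "spin": 0, "gripper": 0}, {"linear": [-20, -48, -18], "spin": 0, "gripper": 0}, {"linear": [-20, -48, -18], "spin": 0, "gripper": 0}, {"linear": [-20, -48, -18], "spin": 0, "gripper": 0}, {"linear": [-22, -46, -20], "spin": 0, "gripper": 0}, {"linear": [-22, -46, -20], "spin": 0, "gripper": 0}, {"linear": [-22, -46, -20], "spin": 0, "gripper": 0}, {"linear": [-22, -46, -20], "spin": 0, "gripper": 0}]}}

```text
time: 15.35
tool_pos: [-0.1036, 0.7768, 0.6073]
tcp_rot: [[-0.611, 0.041, 0.79], [-0.738, -0.389, -0.551], [0.285, -0.92, 0.268]]
force: [-0.5, 0.8, -0.3]
finger_gap: 0.0006
```

```bash
python3 st.py; python3 go.py -.1,.95,.75
```

```text
15.35 [ 1.569  0.896  0.128 -0.071  2.517  2.169] [-0.1036  0.7768  0.6073] 
 [[-0.611  0.041  0.79 ]
 [-0.738 -0.389 -0.551]
 [ 0.285 -0.92   0.268]] tilt 23.0 az -84.0 tip [-0.0996  0.739   0.5181] gap 0.0006 F [-0.5  0.8 -0.3]
-.1,.95,.75 4 rows of [-22.3 -49.6 -13.6] total [ -89.4 -198.6  -54.3]
```

Request:
{"name": "carry_out", "arguments": {"plan": [{"linear": [-37, -41, -26], "spin": 0, "gripper": 0}, {"linear": [-37, -41, -26], "spin": 0, "gripper": 0}, {"linear": [-37, -41, -26], "spin": 0, "gripper": 0}, {"linear": [-37, -41, -26], "spin": 0, "gripper": 0}, {"linear": [-39, -37, -29], "spin": 0, "gripper": 0}, {"linear": [-39, -37, -29], "spin": 0, "gripper": 0}, {"linear": [-39, -37, -29], "spin": 0, "gripper": 0}, {"linear": [-39, -37, -29], "spin": 0, "gripper": 0}]}}

```text
time: 16.35
tool_pos: [-0.0636, 0.8304, 0.5781]
tcp_rot: [[-0.606, 0.02, 0.795], [-0.785, -0.176, -0.594], [0.128, -0.984, 0.123]]
force: [0.1, -0.5, 0.8]
finger_gap: 0.0008
```

```bash
python3 st.py
```

```text
16.35 [ 1.518  0.916  0.128 -0.039  2.273  2.145] [-0.0636  0.8304  0.5781] 
 [[-0.606  0.02   0.795]
 [-0.785 -0.176 -0.594]
 [ 0.128 -0.984  0.123]] tilt 10.2 az -83.4 tip [-0.0616  0.8133  0.4827] gap 0.0008 F [ 0.1 -0.5  0.8]
```

Request:
{"name": "carry_out", "arguments": {"plan": [{"linear": [-41, -33, -30], "spin": 0, "gripper": 0}, {"linear": [-41, -33, -30], "spin": 0, "gripper": 0}, {"linear": [-41, -33, -30], "spin": 0, "gripper": 0}, {"linear": [-42, -31, -31], "spin": 0, "gripper": 0}, {"linear": [-42, -30, -31], "spin": 0, "gripper": 0}]}}

```text
time: 16.98
tool_pos: [-0.0462, 0.8591, 0.5783]
tcp_rot: [[-0.604, 0.011, 0.797], [-0.797, -0.017, -0.604], [0.007, -1.0, 0.019]]
force: [-0.6, 0.7, -0.2]
finger_gap: 0.0004
```

```bash
python3 st.py;  python3 go.py .4,.6,.58 .6,.25,.5 .66,-.007,.35
```

```text
16.975 [ 1.496  0.913  0.127 -0.015  2.117  2.137] [-0.0462  0.8591  0.5783] 
 [[-0.604  0.011  0.797]
 [-0.797 -0.017 -0.604]
 [ 0.007 -1.     0.019]] tilt 1.2 az -56.1 tip [-0.0451  0.8574  0.4814] gap 0.0004 F [-0.6  0.7 -0.2]
.4,.6,.58 9 rows of [-7.   0.9 56.9] total [-63.2   7.8 512. ]
.6,.25,.5 7 rows of [22.5 12.6 52.8] total [157.4  88.1 369.3]
.66,-.007,.35 6 rows of [27.9 25.8 33.4] total [167.5 155.  200.2]
```

Request:
{"name": "carry_out", "arguments": {"plan": [{"linear": [-7, 1, 57], "spin": 0, "gripper": 94}, {"linear": [-7, 1, 57], "spin": 0, "gripper": 94}, {"linear": [-7, 1, 57], "spin": 0, "gripper": 94}, {"linear": [-7, 1, 57], "spin": 0, "gripper": 94}, {"linear": [-7, 1, 57], "spin": 0, "gripper": 94}, {"linear": [-7, 1, 57], "spin": 0, "gripper": 94}, {"linear": [-7, 1, 57], "spin": 0, "gripper": 94}, {"linear": [-7, 1, 57], "spin": 0, "gripper": 94}, {"linear": [-7, 1, 57], "spin": 0, "gripper": 94}, {"linear": [22, 12, 53], "spin": 0, "gripper": 94}, {"linear": [22, 12, 53], "spin": 0, "gripper": 94}, {"linear": [22, 12, 53], "spin": 0, "gripper": 94}]}}

```text
time: 18.48
tool_pos: [0.4869, 0.449, 0.5473]
tcp_rot: [[-0.604, 0.013, 0.797], [-0.797, -0.018, -0.604], [0.007, -1.0, 0.021]]
force: [0.2, -0.9, 0.9]
finger_gap: 0.0939
```

```bash
python3 st.py;  python3 go.py .66,-.007,.4
```

```text
18.475 [ 0.58   0.198  1.179 -0.023  1.764  1.225] [0.4869 0.449  0.5473] 
 [[-0.604  0.013  0.797]
 [-0.797 -0.018 -0.604]
 [ 0.007 -1.     0.021]] tilt 1.3 az -54.5 tip [0.4882 0.4473 0.4504] gap 0.0939 F [ 0.2 -0.9  0.9]
.66,-.007,.4 9 rows of [28.6 17.5 45.6] total [257.7 157.7 410.3]
```

Request:
{"name": "carry_out", "arguments": {"plan": [{"linear": [28.6, 17.5, 45.6], "spin": 0, "gripper": 94}, {"linear": [28.6, 17.5, 45.6], "spin": 0, "gripper": 94}, {"linear": [28.6, 17.5, 45.6], "spin": 0, "gripper": 94}, {"linear": [28.6, 17.5, 45.6], "spin": 0, "gripper": 94}, {"linear": [28.6, 17.5, 45.6], "spin": 0, "gripper": 94}, {"linear": [28.6, 17.5, 45.6], "spin": 0, "gripper": 94}, {"linear": [28.6, 17.5, 45.6], "spin": 0, "gripper": 94}, {"linear": [28.6, 17.5, 45.6], "spin": 0, "gripper": 94}, {"linear": [28.6, 17.5, 45.6], "spin": 0, "gripper": 94}, {"linear": [0, 30, 0], "spin": 0.184, "gripper": 94}, {"linear": [0, 30, 0], "spin": 0.184, "gripper": 94}, {"linear": [0, 30, 0], "spin": 0.184, "gripper": 94}]}}

```text
time: 19.98
tool_pos: [0.6605, -0.0073, 0.3099]
tcp_rot: [[-0.935, 0.013, 0.355], [-0.355, -0.019, -0.935], [-0.005, -1.0, 0.023]]
force: [-0.1, -0.6, 0.1]
finger_gap: 0.0937
```

Request:
{"name": "carry_out", "arguments": {"plan": [{"linear": [0, 20, 0], "spin": 0.184, "gripper": 94}, {"linear": [0, 20, 0], "spin": 0.184, "gripper": 94}, {"linear": [0, 0, 0], "spin": 0, "gripper": 94}]}}

```text
time: 20.35
tool_pos: [0.6601, -0.0077, 0.2688]
tcp_rot: [[-1.0, 0.009, 0.004], [-0.004, -0.018, -1.0], [-0.009, -1.0, 0.018]]
force: [0.3, -0.0, 0.4]
finger_gap: 0.0939
```

```bash
python3 st.py;  python3 go.py .66,-.007,.18 .66,-.007,.131
```

```text
20.35 [-0.178  0.294  1.562 -0.017  1.273  1.393] [ 0.6601 -0.0077  0.2688] 
 [[-1.     0.009  0.004]
 [-0.004 -0.018 -1.   ]
 [-0.009 -1.     0.018]] tilt 1.2 az -64.6 tip [ 0.6609 -0.0095  0.1718] gap 0.0939 F [ 0.3 -0.   0.4]
.66,-.007,.18 2 rows of [ 0.4 44.4 -1.2] total [ 0.8 88.7 -2.3]
.66,-.007,.131 1 rows of [ 0.4 49.  -0.9] total [ 0.4 49.  -0.9]
```

Request:
{"name": "carry_out", "arguments": {"plan": [{"linear": [0, 50, -2], "spin": 0, "gripper": 65}, {"linear": [0, 50, -2], "spin": 0, "gripper": 65}, {"linear": [0, 20, 0], "spin": 0, "gripper": 65}, {"linear": [0, 7.5, 0], "spin": 0, "gripper": 65}, {"linear": [0, 0, 0], "spin": 0, "gripper": 65}]}}

```text
time: 20.98
tool_pos: [0.6633, -0.0064, 0.1446]
tcp_rot: [[-1.0, 0.014, 0.002], [-0.003, -0.02, -1.0], [-0.014, -1.0, 0.02]]
force: [0.1, 0.4, 0.0]
finger_gap: 0.0648
```

```bash
python3 st.py; python3 - <<'E'
from h import *
a,_=cap('scene','s5');cv2.imwrite('pics/s5c.png',cv2.resize(a[150:370,220:480],None,fx=2.6,fy=2.6))
E
```

```text
20.975 [-0.175  0.443  1.617 -0.019  1.065  1.402] [ 0.6633 -0.0064  0.1446] 
 [[-1.     0.014  0.002]
 [-0.003 -0.02  -1.   ]
 [-0.014 -1.     0.02 ]] tilt 1.4 az -54.2 tip [ 0.6646 -0.0083  0.0476] gap 0.0648 F [0.1 0.4 0. ]
```

View pics/s5c.png

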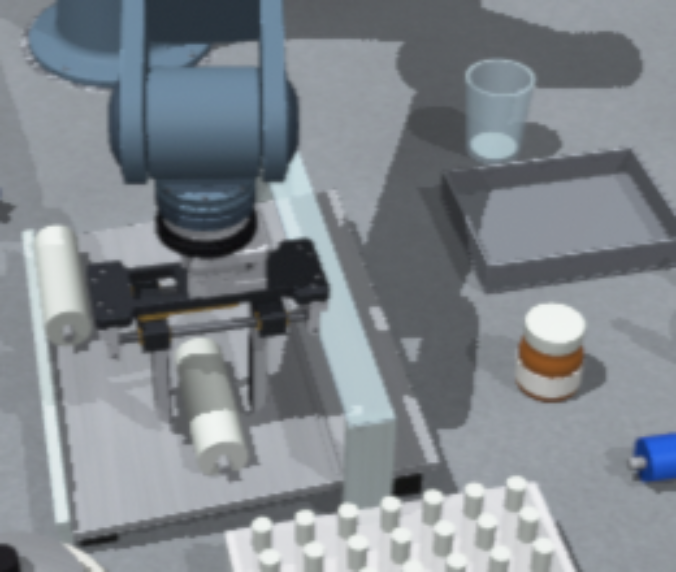

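Crop: the open fingers straddle the resting roller at (205,400), and the body is clear of the guard and of the true roller. I lower 5 mm, close and lift slightly.

Request:
{"name": "carry_out", "arguments": {"plan": [{"linear": [0, 5, 0], "spin": 0, "gripper": 65}, {"linear": [0, 0, 0], "spin": 0, "gripper": 25}, {"linear": [0, 0, 0], "spin": 0, "gripper": 25}, {"linear": [0, 0, 0], "spin": 0, "gripper": 25}, {"linear": [0, 0, 0], "spin": 0, "gripper": 25}, {"linear": [0, -15, 0], "spin": 0, "gripper": 25}, {"linear": [0, -40, 0], "spin": 0, "gripper": 25}, {"linear": [0, -60, 0], "spin": 0, "gripper": 25}, {"linear": [0, -60, 0], "spin": 0, "gripper": 25}]}}

```text
time: 22.15
tool_pos: [0.6598, -0.0027, 0.315]
tcp_rot: [[-1.0, 0.011, 0.002], [-0.002, -0.019, -1.0], [-0.011, -1.0, 0.019]]
force: [1.0, -0.7, -1.2]
finger_gap: 0.0392
```

```bash
python3 st.py; python3 go.py .445,.372,.30
```

```text
22.15 [-0.171  0.253  1.525 -0.017  1.349  1.402] [ 0.6598 -0.0027  0.315 ] 
 [[-1.     0.011  0.002]
 [-0.002 -0.019 -1.   ]
 [-0.011 -1.     0.019]] tilt 1.3 az -59.7 tip [ 0.6608 -0.0046  0.218 ] gap 0.0392 F [ 1.  -0.7 -1.2]
.445,.372,.30 8 rows of [ 26.8   0.7 -46.9] total [ 214.2    5.5 -375.3]
```

Request:
{"name": "carry_out", "arguments": {"plan": [{"linear": [26.8, 0, -47], "spin": 0, "gripper": 25}, {"linear": [26.8, 0, -47], "spin": 0, "gripper": 25}, {"linear": [26.8, 0, -47], "spin": 0, "gripper": 25}, {"linear": [26.8, 0, -47], "spin": 0, "gripper": 25}, {"linear": [26.8, 0, -47], "spin": 0, "gripper": 25}, {"linear": [26.8, 0, -47], "spin": 0, "gripper": 25}, {"linear": [26.8, 0, -47], "spin": 0, "gripper": 25}, {"linear": [26.8, 0, -47], "spin": 0, "gripper": 25}, {"linear": [0, 10, 0], "spin": -0.175, "gripper": 25}, {"linear": [0, 10, 0], "spin": -0.175, "gripper": 25}, {"linear": [0, 10, 0], "spin": -0.175, "gripper": 25}, {"linear": [0, 10, 0], "spin": -0.175, "gripper": 25}]}}

```text
time: 23.65
tool_pos: [0.4455, 0.3719, 0.2636]
tcp_rot: [[-0.76, 0.012, 0.65], [-0.65, -0.019, -0.76], [0.003, -1.0, 0.022]]
force: [0.9, -1.6, -1.4]
finger_gap: 0.0394
```

Request:
{"name": "carry_out", "arguments": {"plan": [{"linear": [0, 10, 0], "spin": -0.175, "gripper": 25}, {"linear": [0, 10, 0], "spin": -0.175, "gripper": 25}, {"linear": [0, 10, 0], "spin": -0.175, "gripper": 25}, {"linear": [0, 10, 0], "spin": -0.175, "gripper": 25}, {"linear": [0, 10, 0], "spin": -0.175, "gripper": 25}, {"linear": [0, 0, 0], "spin": 0, "gripper": 25}]}}

```text
time: 24.4
tool_pos: [0.4457, 0.3707, 0.213]
tcp_rot: [[0.004, 0.01, 1.0], [-1.0, -0.02, 0.004], [0.02, -1.0, 0.01]]
force: [0.5, 0.2, -1.7]
finger_gap: 0.0393
```

```bash
python3 st.py; python3 go.py .443,.372,.16 .443,.372,.112; python3 - <<'E'
from h import *
a,_=cap('scene','s6');b,_=cap('top','t6')
cv2.imwrite('pics/v6.png',np.hstack([cv2.resize(a[150:350,300:500],(400,400)),cv2.resize(b[200:350,120:270],(400,400))]))
E
```

```text
24.4 [ 0.505  0.182  1.805 -0.024  1.155  0.511] [0.4457 0.3707 0.213 ] 
 [[ 0.004  0.01   1.   ]
 [-1.    -0.02   0.004]
 [ 0.02  -1.     0.01 ]] tilt 1.3 az -62.9 tip [0.4467 0.3687 0.116 ] gap 0.0393 F [ 0.5  0.2 -1.7]
.443,.372,.16 1 rows of [-2.4 52.9 -3.3] total [-2.4 52.9 -3.3]
.443,.372,.112 1 rows of [-0.9 48.  -0.5] total [-0.9 48.  -0.5]
```

View pics/v6.png

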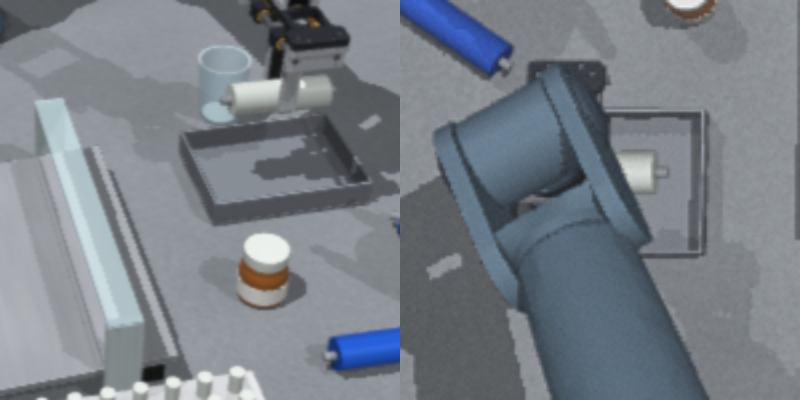

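Left panel: the roller hangs level along world y over the tray, at about (280,95). Right panel: its right stub at (660,172) is inside the tray outline. I lower it, release and retreat upward.

Request:
{"name": "carry_out", "arguments": {"plan": [{"linear": [-2, 50, 3], "spin": 0, "gripper": 25}, {"linear": [0, 40, 0], "spin": 0, "gripper": 25}, {"linear": [0, 10, 0], "spin": 0, "gripper": 25}, {"linear": [0, 4, 0], "spin": 0, "gripper": 25}, {"linear": [0, 0, 0], "spin": 0, "gripper": 25}]}}

```text
time: 25.12
tool_pos: [0.4514, 0.3715, 0.1111]
tcp_rot: [[0.006, 0.014, 1.0], [-1.0, -0.018, 0.006], [0.018, -1.0, 0.014]]
force: [0.2, 1.0, -1.0]
finger_gap: 0.0391
```

Request:
{"name": "carry_out", "arguments": {"plan": [{"linear": [0, 0, 0], "spin": 0, "gripper": 48}, {"linear": [0, 0, 0], "spin": 0, "gripper": 60}, {"linear": [0, 0, 0], "spin": 0, "gripper": 60}, {"linear": [0, -15, 0], "spin": 0, "gripper": 60}, {"linear": [0, -40, 0], "spin": 0, "gripper": 60}, {"linear": [0, -60, 0], "spin": 0, "gripper": 60}, {"linear": [0, -60, 0], "spin": 0, "gripper": 60}, {"linear": [60, 0, 0], "spin": 0, "gripper": 60}, {"linear": [60, 0, 0], "spin": 0, "gripper": 60}, {"linear": [60, 0, 0], "spin": 0, "gripper": 60}, {"linear": [0, 0, 0], "spin": 0, "gripper": 60}]}}

```text
time: 26.5
tool_pos: [0.4497, 0.1915, 0.289]
tcp_rot: [[0.001, 0.013, 1.0], [-1.0, -0.019, 0.001], [0.019, -1.0, 0.013]]
force: [-0.2, -0.4, 0.0]
finger_gap: 0.0601
```

```bash
python3 st.py; python3 - <<'E'
from h import *
a,_=cap('scene','s7');b,d=cap('top','t7')
cv2.imwrite('pics/v7.png',np.hstack([cv2.resize(a[150:370,220:490],(400,326)),cv2.resize(b[130:330,150:395],(400,326))]))
E
```

```text
26.5 [ 0.178 -0.131  1.976 -0.022  1.287  0.184] [0.4497 0.1915 0.289 ] 
 [[ 0.001  0.013  1.   ]
 [-1.    -0.019  0.001]
 [ 0.019 -1.     0.013]] tilt 1.3 az -55.2 tip [0.451  0.1897 0.192 ] gap 0.0601 F [-0.2 -0.4  0. ]
```

View pics/v7.png

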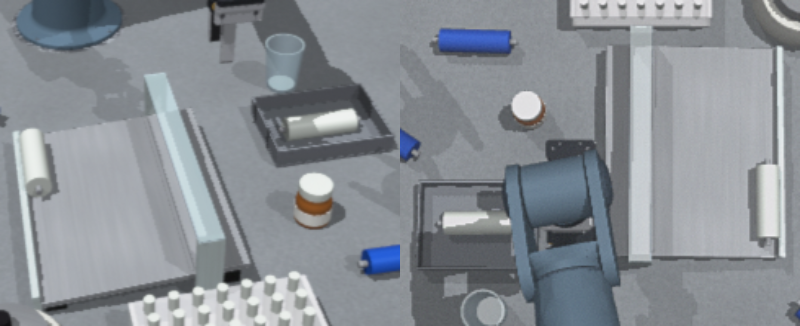

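The left panel shows the flat roller lying in the tray at (320,125) and the true roller at the stop at (35,160). The jars look unmoved. One numeric check of rest and position, then I hand in if it passes.

```bash
python3 - <<'E'
from h import *
d=np.load('pics/s7.npy'); a=cv2.imread('pics/s7.png')
f=lambda x,y:(220+int(x*270/400),150+int(y*220/326))
for n,q in [('tray roller L',(292,130)),('mid',(322,122)),('R',(350,117)),('true',(33,155)),('jar top',(315,185))]: print(n,px('scene',d,*f(*q),1).round(4))
a2,_=cap('scene','s8'); print('pixels changed',int((cv2.absdiff(a,a2).max(2)>25).sum()))
t0=cv2.imread('pics/t0.png');t7=cv2.imread('pics/t7.png')
for n,(u,v) in {'jar':(228,197),'vial':(445,193)}.items():
    r=cv2.matchTemplate(t7[v-25:v+25,u-25:u+25],t0[v-13:v+13,u-13:u+13],cv2.TM_CCOEFF_NORMED);_,m,_,l=cv2.minMaxLoc(r);print(n,'shift px',l[0]-12,l[1]-12,round(m,3))
E
```

```text
tray roller L [0.4688 0.3159 0.0306]
mid [0.4644 0.3688 0.034 ]
R [0.463  0.4187 0.0373]
true [ 0.4915 -0.1128  0.0706]
jar top [0.6449 0.2876 0.0692]
pixels changed 901
jar shift px 0 0 0.999
vial shift px 0 0 0.997
```

Request:
{"name": "carry_out", "arguments": {"plan": [{"linear": [0, 0, 0], "spin": 0, "gripper": 60}, {"linear": [0, 0, 0], "spin": 0, "gripper": 60}, {"linear": [0, 0, 0], "spin": 0, "gripper": 60}, {"linear": [0, 0, 0], "spin": 0, "gripper": 60}, {"linear": [0, 0, 0], "spin": 0, "gripper": 60}, {"linear": [0, 0, 0], "spin": 0, "gripper": 60}, {"linear": [0, 0, 0], "spin": 0, "gripper": 60}, {"linear": [0, 0, 0], "spin": 0, "gripper": 60}]}}

```text
time: 27.65
tool_pos: [0.4495, 0.1942, 0.2877]
tcp_rot: [[0.006, 0.011, 1.0], [-1.0, -0.019, 0.006], [0.019, -1.0, 0.011]]
force: [0.1, 0.5, -0.2]
finger_gap: 0.0602
```

```bash
python3 - <<'E'
from h import *
a7=cv2.imread('pics/s7.png');a8=cv2.imread('pics/s8.png');a9,d=cap('scene','s9');a10,_=cap('scene','s10')
for p,q in[(a7,a8),(a8,a9),(a9,a10)]:
    m=cv2.absdiff(p,q).max(2)>25; print(int(m.sum()),'tray',int(m[215:255,395:480].sum()),'true',int(m[230:290,225:260].sum()),'ref table',int(m[100:140,300:420].sum()))
f=lambda x,y:(220+int(x*270/400),150+int(y*220/326))
for q in [(292,130),(322,122),(350,117),(33,155)]: print(px('scene',d,*f(*q),1).round(4))
E
```

```text
901 tray 46 true 0 ref table 315
136 tray 7 true 0 ref table 37
2 tray 1 true 0 ref table 0
[0.4685 0.316  0.0303]
[0.4671 0.3676 0.0363]
[0.4617 0.4193 0.0363]
[ 0.4891 -0.1127  0.0686]
```

The two rollers are at rest; the earlier image differences came from the arm and its shadow still settling. I'm handing the job in.

```bash
python3 -c "
from bench import robot
print(robot.sign_off())"
```

```text
the job is handed in; nothing more can be done
None
```

The true roller lies at the lower stop and the flat-spotted one lies in the reject tray. I handed the job in at about 28 s of the 51 s allowed; the sign-off gives no verdict.

- **Getting the slant:** the moves cannot tilt the tool. I drove the arm past its reach while facing -y, which leaned it to 37°, tip forward. After the pushes I over-reached the other way while facing +y, which brought it back to within 1.3° of vertical.
- **Pushing:** the slanted finger went in under the guard and pushed both rollers over the bead without lifting them. The near roller ran to the stop, so it is the true one; it was never gripped. The far roller stopped about 96 mm down from the rest line, so it is the flat-spotted one.
- **Placing:** I gripped the flat-spotted roller clear of the guard, turned it 90° and set it in the tray.

**Last checks:**
- **Flat-spotted roller:** it lies in the tray near (0.45, 0.37) m, with its visible surface no more than about 37 mm above the bench.
- **True roller:** it lies about 199 mm down from the rest line, at the stop.
- **Jars:** neither jar shifted in the top view.
- **Rest:** the first still-image comparison showed 901 changed pixels, mostly the arm and its shadow settling. A second later only 2 pixels changed, so nothing was moving.

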